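# Clip down the lid of the screw case

### The arm

A 6-joint arm with a two-finger parallel gripper is mounted at the origin on the work surface. World frame = base frame: x ahead of the robot, y to its left, z up, the work surface at z = 0. Lengths are in m, angles in rad, forces in N, time in s.
With the tool pointing down it reaches from about 0.25 to 0.8 m from the base axis. Payload 8.5 kg.
Tool frame: the origin (TCP) lies between the finger pads; the fingertips stand 19 mm ahead of it and the grasp point (between the pads) is the TCP; z points along the fingers, y is the line along which they close (so a half turn about z gives the same grasp; the last joint's range is limited). The gripper opens to 85 mm and grips with 20 to 120 N. Pads are 22 mm wide; open, the fingers measure 114 mm over their backs; the gripper's body (76 mm by 85 mm) begins 54 mm behind the grasp point. The pads swing forward as they close: fully open they stand 13 mm farther back than shut.
Start: joints at [-1.3, 0.238, -0.013, 1.319, 0, 1.571], TCP at [0.14, -0.506, 0.25] pointing down, gripper open.
Joint ranges: [-2.66, 2.66], [-1.03, 1.9], [-1.14, 1.46], [-1.82, 2.27], [-1.45, 1.34], [-3.14, 3.14]. Speed limits (rad/s): [2.22, 2.22, 2.79, 3.14, 3.14, 3.14].

### API

Orientations are given as a 3x3 rotation matrix whose columns are the frame's x, y, z axes.
In Python, from workcell import arm gives the robot as it stands. The module is installed in compiled form; this text tells all that it offers.
- The arm moves only by the tool send_rows, never from a script. Its argument "increments" is text: rows parted by semicolons, each of 7 numbers parted by spaces: the closure, from 0 (fully open) to 1 (shut), then the shift along the tool's x, y, z in mm, then the turn, a rotation vector about the tool's x, y, z in rad. In form: grip dx dy dz ax ay az; .... A call has 1 to 20 rows; each row is the pose to reach, as a shift and turn from the pose commanded when the call began, along the tool's axes at that moment; what a row does not reach only later rows make up. A row lasts 1/10 s, in which the tool goes at most 50 mm and 8.59 degrees, less where a joint would pass 70% of its speed; a pose out of reach is approached as far as the arm can. A call with a gripper value outside its range is refused whole. The fingers move at their own pace and stop on an object; "grip_force" is the grip in N (left out, the last holds). Time passes only in rows, so rows that repeat a pose let the fingers close. It gives the time, the measured TCP pose, the force, the opening and the grip force at its end, in the units of the state.
- arm.read_state(): the state, without advancing time (a new reading comes with each control period).
- arm.snapshot(name): name is "side" or "top" or "wrist"; returns the picture (480x640x3 uint8, blue, green, red); there is no depth.
- arm.camera_model(name): a dict with "intrinsics" (3x3 intrinsics, pixels), "origin" and "rotation" of the camera in the world; the wrist camera has in their place "mount" (4x4, takes a point from camera to tool coordinates, whose origin is the TCP and whose axes are the flange's). Camera axes: x right, y down, z forward; pixel columns grow to the right and rows downward; lengths in m; the calibration is good to about 2 mm. A picture is of the moment at which its call begins: read the wrist's pose just before it. camera_model takes no time and is no camera call.
- arm.finish_job(): hands the job in; it is judged then, once.
The state is a dict: "clock": time; "joint_pos": joint angles; "qd": joint speeds; "joint_torque": joint torques, N m; "ee_pos": TCP position; "orientation": TCP orientation; "force": force on the tool from outside, world axes, zero at the start; "moment": the same for the moment, N m; "gripper_width": finger opening in m; "finger_force": force on a finger pad.
Only numpy, scipy, OpenCV 4.12 (cv2) and the standard library are available. Lean on these libraries where they do the work, as an engineer would, in place of code of your own. Each camera call takes 0.05 s, during which the arm holds its last target. There are 200 camera calls.

### The job

Close the screw case: fold each of the four lid clips over and press it down until it snaps home over the rim. Work in opposite-corner order so the lid seats evenly (any clip first, then the one diagonally across, then the other two), never push a clip or the case harder than 25 N or the plastic cracks, and leave the drill, jar and batten where they are.

Things in the scene. Friction and masses are not known exactly. Their poses are not given: they have to be found in the camera images.
- case: Screw case: blue plastic tub, flat grey lid already on it, 164 x 224 mm, lid top 100 mm above the bench. Fixed; cannot be pushed away. Origin: centre of the underside; z up, x the short way, y the long way. Four black clips are hinged on the lid at case x = +-42, y = +-65 mm, axes along y: a (-x,+y), b (+x,+y), c (+x,-y), d (-x,-y). a and c are opposite corners, so are b and d.
- clip_a (a joint): Opening angle (rad) of clip a, corner -x,+y, opposite c: 0 shut, 1.57 upright, above that leaning in over the lid, end of travel 2.0. Stays where left above 0.25. Pushed outwards it folds down; from about 0.2 its hook rides over a springy lip of the rim: about 12 N at the pad, then almost none, and below about 0.04 it snaps to a firm stop at 0. Let go earlier, it springs back. Shut: below 0.035.
- clip_b (a joint): Opening angle (rad) of clip b, corner +x,+y, opposite d: 0 shut, 1.57 upright, above that leaning in over the lid, end of travel 2.0. Stays where left above 0.25. Pushed outwards it folds down; from about 0.2 its hook rides over a springy lip of the rim: about 12 N at the pad, then almost none, and below about 0.04 it snaps to a firm stop at 0. Let go earlier, it springs back. Shut: below 0.035.
- clip_c (a joint): Opening angle (rad) of clip c, corner +x,-y, opposite a: 0 shut, 1.57 upright, above that leaning in over the lid, end of travel 2.0. Stays where left above 0.25. Pushed outwards it folds down; from about 0.2 its hook rides over a springy lip of the rim: about 12 N at the pad, then almost none, and below about 0.04 it snaps to a firm stop at 0. Let go earlier, it springs back. Shut: below 0.035.
- clip_d (a joint): Opening angle (rad) of clip d, corner -x,-y, opposite b: 0 shut, 1.57 upright, above that leaning in over the lid, end of travel 2.0. Stays where left above 0.25. Pushed outwards it folds down; from about 0.2 its hook rides over a springy lip of the rim: about 12 N at the pad, then almost none, and below about 0.04 it snaps to a firm stop at 0. Let go earlier, it springs back. Shut: below 0.035.
- lid (a point): Centre of the lid's upper face. Each clip is an arm 26 mm wide, 6 mm thick, reaching 50 mm from its hinge axis, hook at its end turned down; shut it lies level and points outwards, along case x, away from the lid's middle. Press on its ribbed pad, 34 mm out from the axis, 3 mm above it when shut. The axes lie 9 mm above the lid, but hand-fitted: each up to 6 mm higher or lower, so find the height by feel.
- drill: Grey and black cordless drill lying on its side, 260 x 195 mm, 62 mm high, bystander. Origin on the underside below the motor housing; x towards the chuck, the handle and battery lie to -y.
- screw_jar: Small glass jar with a steel cap, 60 mm across, 75 mm high, standing, bystander. Origin: centre of the underside.
- batten: Loose wooden batten, 44 x 300 x 22 mm, lying, long way along its y; bystander. Origin: centre of the underside.

How it is judged:
On the way, in this order (a step that is already met when the one before it is completed fails the run):
1. one clip snapped shut, the other three still open (((value of joint clip_a below 0.035 rad and value of joint each of clip_b, clip_c, clip_d above 0.1 rad) or (value of joint each of clip_a, clip_c, clip_d above 0.1 rad and value of joint clip_b below 0.035 rad) or (value of joint each of clip_a, clip_b, clip_d above 0.1 rad and value of joint clip_c below 0.035 rad) or (value of joint each of clip_a, clip_b, clip_c above 0.1 rad and value of joint clip_d below 0.035 rad))), for 0.2 s.
2. the clip diagonally across from it shut too, the other two still open (((value of joint each of clip_a, clip_c below 0.035 rad and value of joint each of clip_b, clip_d above 0.1 rad) or (value of joint each of clip_a, clip_c above 0.1 rad and value of joint each of clip_b, clip_d below 0.035 rad))), for 0.2 s.
3. a third clip shut, the last one still open (((value of joint clip_a above 0.1 rad and value of joint each of clip_b, clip_c, clip_d below 0.035 rad) or (value of joint each of clip_a, clip_c, clip_d below 0.035 rad and value of joint clip_b above 0.1 rad) or (value of joint each of clip_a, clip_b, clip_d below 0.035 rad and value of joint clip_c above 0.1 rad) or (value of joint each of clip_a, clip_b, clip_c below 0.035 rad and value of joint clip_d above 0.1 rad))), for 0.2 s.
At the end, for the whole second after the job is handed in: All four clips are snapped shut (each joint below 0.035 rad) and at rest (value of joint each of clip_a, clip_b, clip_c, clip_d below 0.035 rad and velocity of joint each of clip_a, clip_b, clip_c, clip_d below 0.1 rad/s); the robot touches nothing.
It fails at once if a neighbouring pair of clips is shut while the other two are open (not opposite-corner order) ((value of joint each of clip_a, clip_b below 0.035 rad and value of joint each of clip_c, clip_d above 0.1 rad) or (value of joint each of clip_a, clip_d above 0.1 rad and value of joint each of clip_b, clip_c below 0.035 rad) or (value of joint each of clip_a, clip_b above 0.1 rad and value of joint each of clip_c, clip_d below 0.035 rad) or (value of joint each of clip_a, clip_d below 0.035 rad and value of joint each of clip_b, clip_c above 0.1 rad)).
It fails at once if a clip is pushed with more than 25 N (contact force between any of the fingers, the arm and clip_a above 25 N or contact force between any of the fingers, the arm and clip_b above 25 N or contact force between any of the fingers, the arm and clip_c above 25 N or contact force between any of the fingers, the arm and clip_d above 25 N).
It fails at once if the case is pushed with more than 25 N (contact force between any of the fingers, the arm and case above 25 N).
It fails at once if the drill, jar or batten is moved by more than 15 mm (distance of any of drill, screw_jar, batten from where it was at the start of the episode above 0.015 m).
It also fails if it takes over 69 s, if anything falls off the work surface, if the arm or the gripper's body presses on something with over 40 N, if the wrist force passes 120 N, or if a joint passes its speed limit or range.

## Working session

There is one attempt and no reset: what is moved stays moved. The work goes in short steps, Python scripts to look and compute and a tool call to move; the robot and the scene stay as the last step left them, time stands still between calls to the robot, and variables do not carry over. Pictures are saved under pics/ and viewed, at most 10 in all, crops included, and the job is handed in when it is done.

Besides the shell and the picture viewer there is one more tool, called by a JSON object that holds its "name" and its "arguments", one argument or row to a line. send_rows: Moves the arm, as the interface text tells. Its arguments: {"type":"object","properties":{"increments":{"type":"string"},"grip_force":{"type":"number"}},"required":["increments"]}

```bash
mkdir -p pics; python3 - <<'E'
from workcell import arm
import cv2, numpy as np
s=arm.read_state(); print(s['clock'],s['ee_pos'],s['orientation'],s['force'])
for n in('top','side'):
    cv2.imwrite(f'pics/{n}0.png',arm.snapshot(n)); print(n,arm.camera_model(n))
print(arm.camera_model('wrist'))
E
```

```text
0.0 [ 0.1403269  -0.50550997  0.24970852] [[ 9.63564068e-01  2.67477346e-01 -3.95986266e-04]
 [ 2.67477638e-01 -9.63563151e-01  1.32921814e-03]
 [-2.60220352e-05 -1.38670430e-03 -9.99999038e-01]] [ 0.23144917  0.91442968 -0.34561387]
top {'intrinsics': array([[572.63667793,   0.        , 307.15692747],
       [  0.        , 572.63667793, 234.49898594],
       [  0.        ,   0.        ,   1.        ]]), 'origin': array([0.4850288 , 0.05883119, 1.10122084]), 'rotation': array([[-0.0246014 , -0.99279246,  0.11729408],
       [-0.99964498,  0.02322932, -0.01305068],
       [ 0.01023196, -0.11757351, -0.99301147]])}
side {'intrinsics': array([[444.46955153,   0.        , 319.51105591],
       [  0.        , 444.46955153, 235.5658101 ],
       [  0.        ,   0.        ,   1.        ]]), 'origin': array([ 0.49242002, -0.5746578 ,  0.55549666]), 'rotation': array([[ 0.98500692, -0.08001906,  0.15283426],
       [-0.17085523, -0.57507735,  0.80005908],
       [ 0.02387154, -0.81417626, -0.58012685]])}
{'intrinsics': array([[397.30241821,   0.        , 325.60871933],
       [  0.        , 397.30241821, 238.17498746],
       [  0.        ,   0.        ,   1.        ]]), 'mount': array([[-1.49699709e-04, -9.58340165e-01, -2.85629315e-01,
         7.26236630e-02],
       [ 9.99999987e-01, -1.59330369e-04,  1.04785619e-05,
         6.03981195e-04],
       [-5.55514508e-05, -2.85629310e-01,  9.58340177e-01,
        -1.23515971e-01],
       [ 0.00000000e+00,  0.00000000e+00,  0.00000000e+00,
         1.00000000e+00]])}
```

View pics/top0.png

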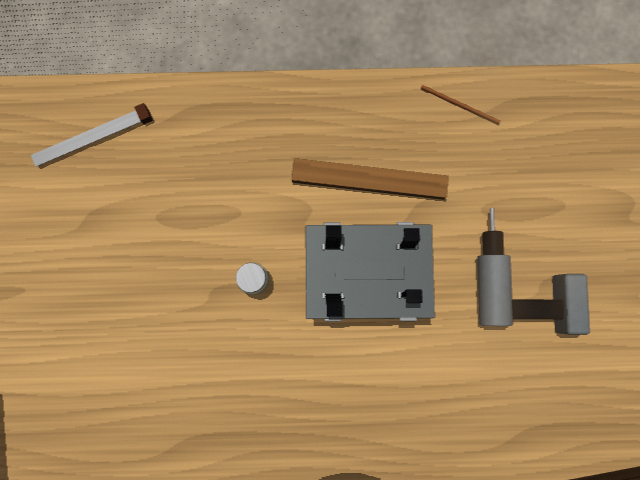

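View pics/side0.png

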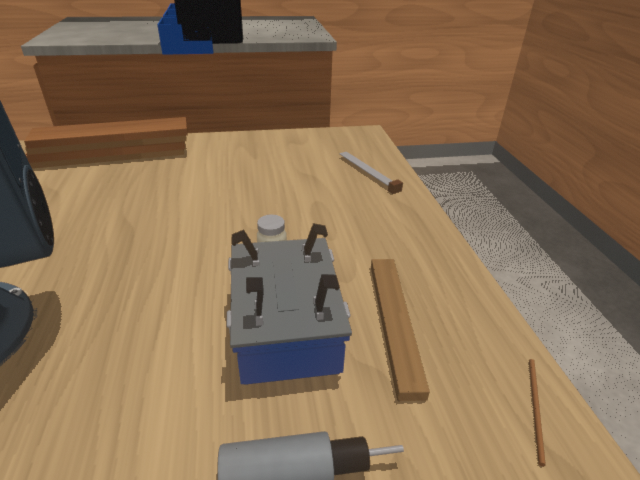

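Top view: case lid spans about (306,225) to (434,319), with clips at (333,238), (409,238), (334,304) and (412,297). Jar is at (252,279), batten at (370,180) and drill at (495,290). In the side view all four clips are near upright or leaning outwards.

```bash
cat > h.py <<'E'
import cv2, numpy as np
from workcell import arm
def ray(name,uv,z):
    c=arm.camera_model(name); d=c['rotation']@np.linalg.inv(c['intrinsics'])@np.array([uv[0],uv[1],1.])
    return c['origin']+d*(z-c['origin'][2])/d[2]
E
python3 - <<'E'
from h import *
im=cv2.imread('pics/top0.png'); hsv=cv2.cvtColor(im,cv2.COLOR_BGR2HSV)
roi=np.zeros(im.shape[:2],np.uint8); roi[210:340,295:455]=1
m=((hsv[...,1]<70)&(hsv[...,2]>50)&(roi>0)).astype(np.uint8)
m=cv2.morphologyEx(m,cv2.MORPH_OPEN,np.ones((25,25))) | cv2.morphologyEx(cv2.morphologyEx(m,cv2.MORPH_CLOSE,np.ones((41,41))),cv2.MORPH_OPEN,np.ones((31,31)))
cs=max(cv2.findContours(m,0,2)[0],key=cv2.contourArea)
P=np.array([ray('top',p[0],0.1)[:2] for p in cs],np.float32)
(cx,cy),wh,ang=cv2.minAreaRect(P); print('lid',cx,cy,wh,ang)
# side-ways extremes per clip blob
b=((hsv[...,2]<35)&(roi>0)).astype(np.uint8)
n,l,st,ce=cv2.connectedComponentsWithStats(b)
for i in range(1,n):
    if st[i,4]>60: print(st[i],[ray('top',q,0.125)[:2].round(3).tolist() for q in (ce[i],)])
for n,uv,z in(('jar',(252,277),.075),('batten',(292,181),.0),('batten2',(447,199),0)): print(n,ray('top',uv,z))
E
```

```text
lid 0.536380410194397 -0.06179802864789963 (0.22239458560943604, 0.1625480204820633) 88.66951751708984
[325 226  17  23 346] [[0.595, 0.002]]
[400 228  20  21 305] [[0.589, -0.13]]
[402 290  20  13 223] [[0.491, -0.13]]
[326 294  17  23 344] [[0.479, 0.004]]
jar [0.53208505 0.1457823  0.075     ]
batten [0.72123471 0.07143014 0.        ]
batten2 [ 0.67860187 -0.23081807  0.        ]
```

{"name": "send_rows", "arguments": {
  "increments": "1 519 -384 0 0 0 0.294; 1 519 -384 0 0 0 0.294; 1 519 -384 0 0 0 0.294; 1 519 -384 0 0 0 0.294; 1 519 -384 0 0 0 0.294; 1 519 -384 0 0 0 0.294; 1 519 -384 0 0 0 0.294; 1 519 -384 0 0 0 0.294; 1 519 -384 0 0 0 0.294; 1 519 -384 0 0 0 0.294; 1 519 -384 0 0 0 0.294; 1 519 -384 0 0 0 0.294; 1 519 -384 0 0 0 0.294; 1 519 -384 0 0 0 0.294; 1 519 -384 60 0 0 0.294; 1 519 -384 80 0 0 0.294; 1 519 -384 80 0 0 0.294; 1 519 -384 80 0 0 0.294",
  "grip_force": 20
}}

```text
clock: 1.9
ee_pos: [0.5374, -0.0052, 0.1708]
orientation: [[1.0, -0.012, -0.001], [-0.012, -1.0, 0.006], [-0.001, -0.006, -1.0]]
force: [-0.5, -0.2, 0.6]
gripper_width: -0.0002
finger_force: 0.0
```

```bash
python3 - <<'E'
from h import *
s=arm.read_state(); print(s['clock'],s['ee_pos'],s['orientation'],s['force'],s['gripper_width'])
a=arm.snapshot('side')[180:420,160:420]; w=arm.snapshot('wrist')
cv2.imwrite('pics/1.png',np.hstack([cv2.resize(a,(390,360)),cv2.resize(w,(400,300),interpolation=3)[:, :] if 0 else cv2.copyMakeBorder(cv2.resize(w,(400,300)),0,60,0,0,0)]))
E
```

```text
1.9 [ 0.53736213 -0.00520239  0.17077822] [[ 9.99926409e-01 -1.20947962e-02 -9.45020927e-04]
 [-1.20886080e-02 -9.99907082e-01  6.30030913e-03]
 [-1.02113407e-03 -6.28842150e-03 -9.99979706e-01]] [-0.4710776  -0.16666571  0.64889285] -0.00017665423974935822
```

View pics/1.png

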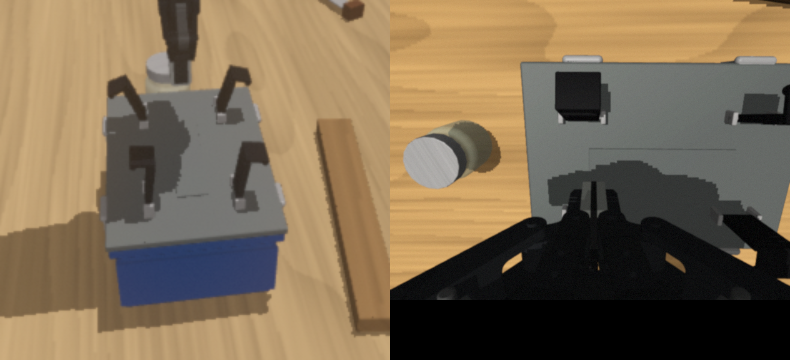

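The wrist view shows the closed fingertips over the lid just inside clip (+x,+y), whose hinge brackets are at (578,117). I'll touch the lid to calibrate tip height.

{"name": "send_rows", "arguments": {
  "increments": "1 0 0 20 0 0 0; 1 0 0 30 0 0 0; 1 0 0 40 0 0 0; 1 0 0 43 0 0 0; 1 0 0 43 0 0 0"
}}

```text
clock: 2.5
ee_pos: [0.5376, -0.0046, 0.1273]
orientation: [[1.0, -0.012, -0.0], [-0.012, -1.0, 0.006], [-0.0, -0.006, -1.0]]
force: [0.7, 0.1, 0.3]
gripper_width: 0.0001
finger_force: 0.0
```

{"name": "send_rows", "arguments": {
  "increments": "1 0 -7 2 0 0 0.011; 1 0 -7 4 0 0 0.011; 1 0 -7 5 0 0 0.011; 1 0 -7 6 0 0 0.011"
}}

```text
clock: 2.9
ee_pos: [0.5377, -0.0039, 0.1214]
orientation: [[1.0, -0.013, 0.0], [-0.013, -1.0, 0.011], [0.0, -0.011, -1.0]]
force: [0.1, 0.9, -0.0]
gripper_width: 0.0002
finger_force: 0.0
```

{"name": "send_rows", "arguments": {
  "increments": "1 0 0 1 0 0 0; 1 0 0 1.5 0 0 0; 1 0 0 2 0 0 0"
}}

```text
clock: 3.2
ee_pos: [0.5377, -0.0039, 0.1193]
orientation: [[1.0, -0.013, -0.0], [-0.013, -1.0, 0.011], [-0.0, -0.011, -1.0]]
force: [-0.3, -0.2, -0.0]
gripper_width: -0.0001
finger_force: 0.0
```

```bash
python3 - <<'E'
from h import *
s=arm.read_state(); print(s['joint_pos'],s['qd'],s['ee_pos'],s['orientation'])
E
```

```text
[-0.01336242  0.33640596 -0.22430183  1.0102922   0.01145367  3.14113398] [ 0.00047753  0.00371597 -0.0065846  -0.01241991 -0.00071927 -0.00101229] [ 0.53768452 -0.00388861  0.11931269] [[ 9.99916728e-01 -1.29048539e-02 -5.05952245e-05]
 [-1.29034276e-02 -9.99851130e-01  1.14551167e-02]
 [-1.98414300e-04 -1.14535100e-02 -9.99934387e-01]]
```

{"name": "send_rows", "arguments": {
  "increments": "1 0 -7 -1 -0.0115 0 -0.053; 1 0 -7 -1 -0.0115 0 -0.053; 1 0 -7 0 -0.0115 0 -0.053; 1 0 -7 0.5 -0.0115 0 -0.053"
}}

```text
clock: 3.6
ee_pos: [0.5378, 0.0031, 0.1191]
orientation: [[0.999, 0.039, 0.0], [0.039, -0.999, 0.0], [0.0, -0.0, -1.0]]
force: [-2.1, -0.2, 7.3]
gripper_width: -0.0001
finger_force: 3.6
```

{"name": "send_rows", "arguments": {
  "increments": "1 0 0 0.5 0 0 0; 1 0 0 1 0 0 0; 1 0 0 1.5 0 0 0"
}}

```text
clock: 3.9
ee_pos: [0.5378, 0.003, 0.119]
orientation: [[0.999, 0.039, 0.001], [0.039, -0.999, 0.0], [0.001, -0.0, -1.0]]
force: [-8.2, 1.4, 23.1]
gripper_width: 0.0001
finger_force: 11.3
```

Lid contact found at TCP z = 0.1191, with stiffness about 11 N per mm of command. I'll lift off and start folding the first clip.

{"name": "send_rows", "arguments": {
  "increments": "1 0 0 -20 0 0 0; 1 0 0 -36.5 0 0 0; 1 10 0 -36.5 0 0 0; 1 20 1 -36.5 0 0 0; 1 26 1 -36.5 0 0 0; 1 32 1.5 -36.5 0 0 0; 1 38 2 -36.5 0 0 0; 1 44 2 -36.5 0 0 0; 1 50 2.5 -36.5 0 0 0; 1 56 3 -36.5 0 0 0"
}}

```text
clock: 4.9
ee_pos: [0.5943, 0.0024, 0.1538]
orientation: [[0.999, 0.04, -0.0], [0.04, -0.999, 0.0], [-0.0, -0.0, -1.0]]
force: [0.5, -0.9, -0.8]
gripper_width: 0.0
finger_force: 0.1
```

{"name": "send_rows", "arguments": {
  "increments": "1 5 0 1 0 0 0; 1 10 0.5 4 0 0 0; 1 13 0.5 7 0 0 0; 1 16 1 10 0 0 0; 1 18 1 12 0 0 0; 1 18 1 13 0 0 0"
}}

```text
clock: 5.5
ee_pos: [0.6119, 0.0021, 0.1406]
orientation: [[0.999, 0.04, -0.0], [0.04, -0.999, -0.0], [-0.0, 0.0, -1.0]]
force: [-0.3, 0.1, -0.3]
gripper_width: 0.0003
finger_force: 0.1
```

{"name": "send_rows", "arguments": {
  "increments": "1 0 0 1 0 0 0; 1 0 0 2 0 0 0; 1 0 0 2.5 0 0 0"
}}

```text
clock: 5.8
ee_pos: [0.6117, 0.0021, 0.1385]
orientation: [[0.999, 0.04, 0.0], [0.04, -0.999, -0.0], [0.0, 0.0, -1.0]]
force: [0.2, 0.4, -0.1]
gripper_width: -0.0004
finger_force: 0.1
```

```bash
python3 - <<'E'
from h import *
a=arm.snapshot('side')[180:420,160:420]; w=arm.snapshot('wrist')
cv2.imwrite('pics/2.png',np.hstack([cv2.resize(a,(390,360)),cv2.copyMakeBorder(cv2.resize(w,(400,300)),0,60,0,0,0)]))
E
```

```text
(no output)
```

View pics/2.png

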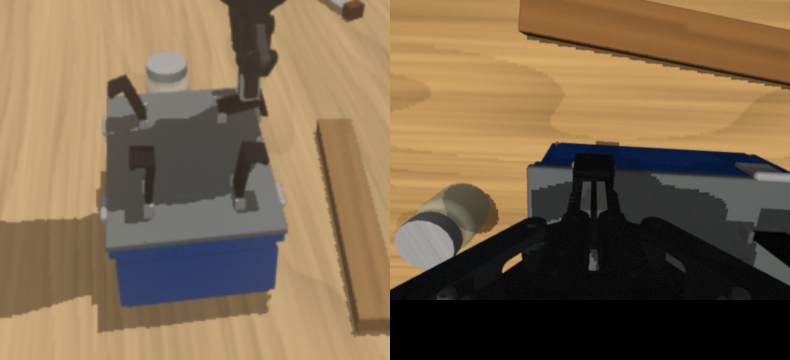

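The first clip is folded nearly flat under the fingertip, visible at (240,103) in the side view and (593,165) in the wrist view. Pressing on in small steps.

{"name": "send_rows", "arguments": {
  "increments": "1 0 0 0.7 0 0 0; 1 0 0 1.4 0 0 0; 1 0 0 2 0 0 0"
}}

```text
clock: 6.2
ee_pos: [0.6119, 0.0021, 0.1364]
orientation: [[0.999, 0.04, 0.0], [0.04, -0.999, -0.0], [0.0, 0.0, -1.0]]
force: [0.2, 0.1, -0.8]
gripper_width: 0.0
finger_force: 0.2
```

{"name": "send_rows", "arguments": {
  "increments": "1 0 0 0.7 0 0 0; 1 0 0 1.4 0 0 0; 1 0 0 2 0 0 0"
}}

```text
clock: 6.5
ee_pos: [0.6122, 0.0021, 0.1353]
orientation: [[0.999, 0.04, 0.001], [0.04, -0.999, 0.0], [0.001, 0.0, -1.0]]
force: [-2.6, -0.8, 9.6]
gripper_width: -0.0001
finger_force: 4.8
```

{"name": "send_rows", "arguments": {
  "increments": "1 0 0 0.3 0 0 0; 1 0 0 0.5 0 0 0"
}}

```text
clock: 6.7
ee_pos: [0.6123, 0.0021, 0.1351]
orientation: [[0.999, 0.04, 0.002], [0.04, -0.999, -0.0], [0.002, 0.0, -1.0]]
force: [-2.0, -0.3, 9.3]
gripper_width: 0.0
finger_force: 5.2
```

{"name": "send_rows", "arguments": {
  "increments": "1 0 0 0.4 0 0 0; 1 0 0 0.8 0 0 0"
}}

```text
clock: 6.9
ee_pos: [0.6124, 0.0021, 0.1346]
orientation: [[0.999, 0.04, 0.002], [0.04, -0.999, 0.0], [0.002, 0.0, -1.0]]
force: [-3.2, -0.2, 13.2]
gripper_width: -0.0003
finger_force: 6.6
```

{"name": "send_rows", "arguments": {
  "increments": "1 0 0 0.4 0 0 0; 1 0 0 0.8 0 0 0"
}}

```text
clock: 7.1
ee_pos: [0.6125, 0.0021, 0.1342]
orientation: [[0.999, 0.04, 0.003], [0.04, -0.999, 0.0], [0.003, 0.0, -1.0]]
force: [-3.6, -0.1, 16.3]
gripper_width: 0.0001
finger_force: 8.0
```

```bash
python3 - <<'E'
from h import *
a=arm.snapshot('side')[210:290,270:370]; w=arm.snapshot('wrist')[180:360,220:420]
cv2.imwrite('pics/3.png',np.hstack([cv2.resize(a,(400,320),interpolation=2),cv2.copyMakeBorder(cv2.resize(w,(355,320),interpolation=2),0,0,0,0,0)]))
s=arm.read_state(); print(s['force'],s['moment'],s['ee_pos'])
E
```

```text
[-2.86935042 -0.43319994 12.72622209] [-0.0137827   0.47649371  0.02017624] [0.61252505 0.00207445 0.13408836]
```

View pics/3.png

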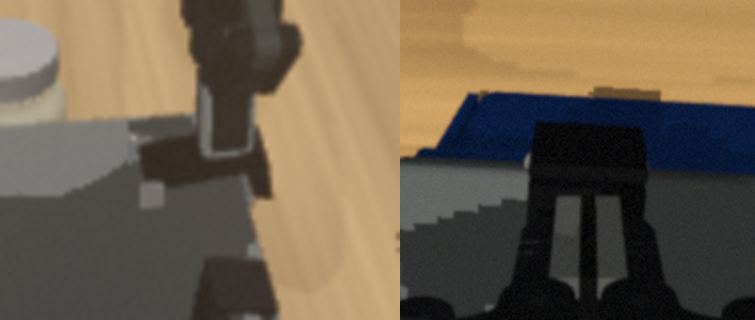

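The clip arm still tilts up slightly: the hook at (265,190) is not seated and the arm is sloped relative to the lid edge. It is on the lip, so I keep pressing.

{"name": "send_rows", "arguments": {
  "increments": "1 0 0 0.3 0 0 0; 1 0 0 0.6 0 0 0; 1 0 0 0.6 0 0 0"
}}

```text
clock: 7.5
ee_pos: [0.6126, 0.0021, 0.1337]
orientation: [[0.999, 0.04, 0.003], [0.04, -0.999, -0.0], [0.003, 0.0, -1.0]]
force: [-3.1, -0.4, 14.4]
gripper_width: 0.0001
finger_force: 7.3
```

{"name": "send_rows", "arguments": {
  "increments": "1 0 0 0.3 0 0 0; 1 0 0 0.6 0 0 0; 1 0 0 0.6 0 0 0"
}}

```text
clock: 7.8
ee_pos: [0.6127, 0.0021, 0.1332]
orientation: [[0.999, 0.04, 0.003], [0.04, -0.999, -0.0], [0.003, 0.0, -1.0]]
force: [-2.8, -0.1, 15.2]
gripper_width: 0.0004
finger_force: 7.7
```

{"name": "send_rows", "arguments": {
  "increments": "1 0 0 0.4 0 0 0; 1 0 0 0.8 0 0 0; 1 0 0 1 0 0 0"
}}

```text
clock: 8.1
ee_pos: [0.6129, 0.0021, 0.1319]
orientation: [[0.999, 0.04, 0.004], [0.04, -0.999, -0.0], [0.004, 0.0, -1.0]]
force: [-1.5, -0.6, 11.4]
gripper_width: 0.0001
finger_force: 5.7
```

{"name": "send_rows", "arguments": {
  "increments": "1 0 0 0.4 0 0 0; 1 0 0 0.7 0 0 0; 1 0 0 0.7 0 0 0"
}}

```text
clock: 8.4
ee_pos: [0.6118, 0.0021, 0.1295]
orientation: [[0.999, 0.04, 0.0], [0.04, -0.999, 0.0], [0.0, -0.0, -1.0]]
force: [0.2, -0.0, -0.6]
gripper_width: -0.0001
finger_force: 0.0
```

{"name": "send_rows", "arguments": {
  "increments": "1 0 0 0.5 0 0 0; 1 0 0 1 0 0 0; 1 0 0 1 0 0 0"
}}

```text
clock: 8.7
ee_pos: [0.6116, 0.0021, 0.1287]
orientation: [[0.999, 0.04, -0.0], [0.04, -0.999, 0.0], [-0.0, -0.0, -1.0]]
force: [-1.4, 0.5, 5.8]
gripper_width: 0.0001
finger_force: 3.2
```

{"name": "send_rows", "arguments": {
  "increments": "1 0 0 0.4 0 0 0; 1 0 0 0.8 0 0 0; 1 0 0 0.8 0 0 0"
}}

```text
clock: 9.0
ee_pos: [0.6116, 0.0021, 0.1287]
orientation: [[0.999, 0.04, 0.001], [0.04, -0.999, -0.0], [0.001, 0.0, -1.0]]
force: [-3.6, -0.2, 13.5]
gripper_width: 0.0
finger_force: 6.2
```

Clip 1 hit its firm stop at TCP z = 0.1287. Next is the diagonal clip (-x,-y).

{"name": "send_rows", "arguments": {
  "increments": "1 0 0 -30 0 0 0; 1 0 0 -75 0 0 0; 1 -30 40 -75 0 0 0; 1 -55 80 -75 0 0 0; 1 -82 126 -75 0 0 0; 1 -82 126 -75 0 0 0; 1 -82 126 -75 0 0 0; 1 -82 126 -40 0 0 0; 1 -82 126 -27 0 0 0; 1 -82 126 -27 0 0 0"
}}

```text
clock: 10.0
ee_pos: [0.5344, -0.1256, 0.1524]
orientation: [[0.999, 0.041, -0.004], [0.041, -0.999, 0.001], [-0.004, -0.001, -1.0]]
force: [0.3, 0.6, -0.1]
gripper_width: -0.0004
finger_force: 0.0
```

```bash
python3 - <<'E'
from h import *
s=arm.read_state(); print(s['clock'],s['ee_pos'],s['force'],s['joint_pos'][5])
a=arm.snapshot('side')[180:420,160:420]; w=arm.snapshot('wrist')
cv2.imwrite('pics/4.png',np.hstack([cv2.resize(a,(390,360)),cv2.copyMakeBorder(cv2.resize(w,(400,300)),0,60,0,0,0)]))
E
```

```text
10.0 [ 0.5343507  -0.12561477  0.15244718] [ 0.30543383  0.63952035 -0.0585351 ] 2.8690126789351957
```

View pics/4.png

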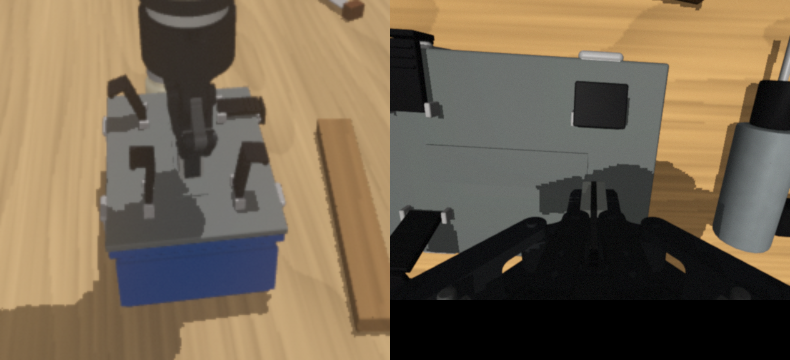

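Clip 1 lies flat at (243,105) in the side view. The fingers are in place at the case centre line beside clip (-x,-y).

{"name": "send_rows", "arguments": {
  "increments": "1 -10 0 -1 0 0 0; 1 -20 -1 -1 0 0 0; 1 -26 -1 -1 0 0 0; 1 -32 -1 -1 0 0 0; 1 -38 -1.5 -1 0 0 0; 1 -44 -2 -1 0 0 0; 1 -50 -2 -1 0 0 0; 1 -56 -2.5 -1 0 0 0; 1 -61 -2.5 0 0 0 0; 1 -66 -3 3 0 0 0; 1 -70 -3 6 0 0 0; 1 -74 -3 9 0 0 0; 1 -74 -3 11 0 0 0"
}}

```text
clock: 11.4
ee_pos: [0.4602, -0.127, 0.1432]
orientation: [[0.999, 0.04, -0.001], [0.04, -0.999, 0.0], [-0.001, -0.0, -1.0]]
force: [0.6, -0.1, 0.3]
gripper_width: 0.0
finger_force: 0.1
```

{"name": "send_rows", "arguments": {
  "increments": "1 0 0 1 0 0 0; 1 0 0 2 0 0 0; 1 0 0 3 0 0 0; 1 0 0 3 0 0 0"
}}

```text
clock: 11.8
ee_pos: [0.461, -0.1271, 0.1407]
orientation: [[0.999, 0.04, 0.0], [0.04, -0.999, -0.0], [0.0, 0.0, -1.0]]
force: [-0.6, -0.6, 1.8]
gripper_width: 0.0001
finger_force: 0.8
```

{"name": "send_rows", "arguments": {
  "increments": "1 0 0 0.5 0 0 0; 1 0 0 1 0 0 0; 1 0 0 1.5 0 0 0"
}}

```text
clock: 12.1
ee_pos: [0.461, -0.1271, 0.1397]
orientation: [[0.999, 0.04, 0.001], [0.04, -0.999, -0.0], [0.001, 0.0, -1.0]]
force: [-3.9, 1.2, 10.9]
gripper_width: 0.0001
finger_force: 5.4
```

{"name": "send_rows", "arguments": {
  "increments": "1 0 0 0.5 0 0 0; 1 0 0 1 0 0 0; 1 0 0 1 0 0 0"
}}

```text
clock: 12.4
ee_pos: [0.4608, -0.1271, 0.1391]
orientation: [[0.999, 0.04, 0.001], [0.04, -0.999, -0.0], [0.001, 0.0, -1.0]]
force: [-4.1, 0.5, 14.0]
gripper_width: 0.0001
finger_force: 6.2
```

{"name": "send_rows", "arguments": {
  "increments": "1 0 0 0.4 0 0 0; 1 0 0 0.8 0 0 0; 1 0 0 0.8 0 0 0"
}}

```text
clock: 12.7
ee_pos: [0.4607, -0.1271, 0.1384]
orientation: [[0.999, 0.04, 0.0], [0.04, -0.999, -0.0], [0.0, 0.0, -1.0]]
force: [-5.7, 0.3, 15.4]
gripper_width: -0.0002
finger_force: 7.1
```

{"name": "send_rows", "arguments": {
  "increments": "1 0 0 0.4 0 0 0; 1 0 0 0.7 0 0 0; 1 0 0 0.7 0 0 0"
}}

```text
clock: 13.0
ee_pos: [0.4605, -0.1271, 0.1377]
orientation: [[0.999, 0.04, 0.0], [0.04, -0.999, -0.0], [0.0, 0.0, -1.0]]
force: [-6.0, 0.7, 14.6]
gripper_width: -0.0001
finger_force: 7.4
```

{"name": "send_rows", "arguments": {
  "increments": "1 0 0 0.4 0 0 0; 1 0 0 0.7 0 0 0; 1 0 0 0.7 0 0 0"
}}

```text
clock: 13.3
ee_pos: [0.4603, -0.1271, 0.1368]
orientation: [[0.999, 0.04, -0.0], [0.04, -0.999, -0.0], [-0.0, 0.0, -1.0]]
force: [-6.9, 0.9, 13.0]
gripper_width: 0.0001
finger_force: 6.5
```

{"name": "send_rows", "arguments": {
  "increments": "1 0 0 0.4 0 0 0; 1 0 0 0.7 0 0 0; 1 0 0 0.7 0 0 0"
}}

```text
clock: 13.6
ee_pos: [0.4603, -0.127, 0.1354]
orientation: [[0.999, 0.04, -0.001], [0.04, -0.999, -0.0], [-0.001, 0.0, -1.0]]
force: [-4.0, -1.0, 4.4]
gripper_width: 0.0005
finger_force: 2.3
```

{"name": "send_rows", "arguments": {
  "increments": "1 0 0 0.4 0 0 0; 1 0 0 0.7 0 0 0; 1 0 0 0.7 0 0 0"
}}

```text
clock: 13.9
ee_pos: [0.4611, -0.1271, 0.1344]
orientation: [[0.999, 0.04, 0.0], [0.04, -0.999, 0.0], [0.0, -0.0, -1.0]]
force: [-0.4, -1.2, 0.3]
gripper_width: 0.0001
finger_force: 0.0
```

{"name": "send_rows", "arguments": {
  "increments": "1 0 0 0.5 0 0 0; 1 0 0 1 0 0 0; 1 0 0 1 0 0 0"
}}

```text
clock: 14.2
ee_pos: [0.4609, -0.127, 0.1334]
orientation: [[0.999, 0.04, 0.0], [0.04, -0.999, 0.0], [0.0, -0.0, -1.0]]
force: [0.1, 0.1, -0.9]
gripper_width: -0.0004
finger_force: 0.0
```

{"name": "send_rows", "arguments": {
  "increments": "1 0 0 0.4 0 0 0; 1 0 0 0.7 0 0 0; 1 0 0 0.7 0 0 0"
}}

```text
clock: 14.5
ee_pos: [0.461, -0.1271, 0.1331]
orientation: [[0.999, 0.04, 0.0], [0.04, -0.999, -0.0], [0.0, 0.0, -1.0]]
force: [-1.5, 0.5, 3.5]
gripper_width: -0.0001
finger_force: 2.1
```

{"name": "send_rows", "arguments": {
  "increments": "1 0 0 0.4 0 0 0; 1 0 0 0.7 0 0 0; 1 0 0 0.7 0 0 0"
}}

```text
clock: 14.8
ee_pos: [0.461, -0.1271, 0.133]
orientation: [[0.999, 0.04, 0.001], [0.04, -0.999, -0.0], [0.001, 0.0, -1.0]]
force: [-3.6, 0.9, 12.7]
gripper_width: -0.0001
finger_force: 6.2
```

Second clip is at its firm stop (0.133). Next is clip (+x,-y).

{"name": "send_rows", "arguments": {
  "increments": "1 0 0 -12 0 0 0; 1 5 0 -23 0 0 0; 1 30 1 -23 0 0 0; 1 60 2 -23 0 0 0; 1 80 3 -23 0 0 0; 1 94 4 -23 0 0 0; 1 101 5 -23 0 0 0; 1 108 5 -23 0 0 0; 1 115 5 -23 0 0 0; 1 122 6 -23 0 0 0; 1 130 6 -22 0 0 0; 1 135 6 -21 0 0 0; 1 140 6 -18 0 0 0; 1 144 6 -15 0 0 0; 1 148 7 -12 0 0 0; 1 148 7 -10 0 0 0"
}}

```text
clock: 16.4
ee_pos: [0.6095, -0.1282, 0.1416]
orientation: [[0.999, 0.04, 0.0], [0.04, -0.999, 0.0], [0.0, -0.0, -1.0]]
force: [-0.1, -0.5, 0.2]
gripper_width: 0.0
finger_force: 0.1
```

{"name": "send_rows", "arguments": {
  "increments": "1 0 0 0.7 0 0 0; 1 0 0 1.4 0 0 0; 1 0 0 2 0 0 0"
}}

```text
clock: 16.7
ee_pos: [0.609, -0.1281, 0.1402]
orientation: [[0.999, 0.04, 0.0], [0.04, -0.999, 0.0], [0.0, -0.0, -1.0]]
force: [0.3, 0.1, -1.2]
gripper_width: -0.0002
finger_force: 0.1
```

{"name": "send_rows", "arguments": {
  "increments": "1 0 0 0.5 0 0 0; 1 0 0 1 0 0 0; 1 0 0 1.5 0 0 0"
}}

```text
clock: 17.0
ee_pos: [0.6091, -0.1281, 0.1387]
orientation: [[0.999, 0.04, 0.0], [0.04, -0.999, -0.0], [0.0, 0.0, -1.0]]
force: [-0.1, 0.8, 0.2]
gripper_width: 0.0002
finger_force: 0.1
```

{"name": "send_rows", "arguments": {
  "increments": "1 0 0 0.5 0 0 0; 1 0 0 1 0 0 0; 1 0 0 1.5 0 0 0"
}}

```text
clock: 17.3
ee_pos: [0.6092, -0.1281, 0.1372]
orientation: [[0.999, 0.04, 0.0], [0.04, -0.999, -0.0], [0.0, 0.0, -1.0]]
force: [-0.6, 0.5, 1.3]
gripper_width: -0.0001
finger_force: 1.0
```

{"name": "send_rows", "arguments": {
  "increments": "1 0 0 0.5 0 0 0; 1 0 0 1 0 0 0; 1 0 0 1.2 0 0 0"
}}

```text
clock: 17.6
ee_pos: [0.6093, -0.1282, 0.1366]
orientation: [[0.999, 0.04, 0.001], [0.04, -0.999, -0.0], [0.001, 0.0, -1.0]]
force: [-1.1, 0.4, 7.5]
gripper_width: 0.0002
finger_force: 3.5
```

{"name": "send_rows", "arguments": {
  "increments": "1 0 0 0.5 0 0 0; 1 0 0 1 0 0 0; 1 0 0 1 0 0 0"
}}

```text
clock: 17.9
ee_pos: [0.6095, -0.1282, 0.1361]
orientation: [[0.999, 0.04, 0.002], [0.04, -0.999, -0.0], [0.002, 0.0, -1.0]]
force: [-2.0, 1.4, 10.0]
gripper_width: -0.0
finger_force: 4.7
```

{"name": "send_rows", "arguments": {
  "increments": "1 0 0 0.4 0 0 0; 1 0 0 0.8 0 0 0; 1 0 0 0.8 0 0 0"
}}

```text
clock: 18.2
ee_pos: [0.6096, -0.1282, 0.1357]
orientation: [[0.999, 0.04, 0.002], [0.04, -0.999, -0.0], [0.002, 0.0, -1.0]]
force: [-2.6, 0.4, 11.8]
gripper_width: 0.0002
finger_force: 5.9
```

{"name": "send_rows", "arguments": {
  "increments": "1 0 0 0.4 0 0 0; 1 0 0 0.7 0 0 0; 1 0 0 0.7 0 0 0"
}}

```text
clock: 18.5
ee_pos: [0.6097, -0.1282, 0.1352]
orientation: [[0.999, 0.04, 0.003], [0.04, -0.999, -0.0], [0.003, 0.001, -1.0]]
force: [-1.9, -0.4, 14.1]
gripper_width: 0.0
finger_force: 6.9
```

{"name": "send_rows", "arguments": {
  "increments": "1 0 0 0.4 0 0 0; 1 0 0 0.7 0 0 0; 1 0 0 0.7 0 0 0"
}}

```text
clock: 18.8
ee_pos: [0.6098, -0.1282, 0.1347]
orientation: [[0.999, 0.04, 0.003], [0.04, -0.999, -0.0], [0.003, 0.001, -1.0]]
force: [-3.2, 1.3, 14.5]
gripper_width: 0.0003
finger_force: 7.3
```

{"name": "send_rows", "arguments": {
  "increments": "1 0 0 0.4 0 0 0; 1 0 0 0.7 0 0 0; 1 0 0 0.7 0 0 0"
}}

```text
clock: 19.1
ee_pos: [0.61, -0.1282, 0.134]
orientation: [[0.999, 0.04, 0.003], [0.04, -0.999, -0.0], [0.003, 0.001, -1.0]]
force: [-3.1, 0.7, 14.2]
gripper_width: -0.0002
finger_force: 7.2
```

{"name": "send_rows", "arguments": {
  "increments": "1 0 0 0.4 0 0 0; 1 0 0 0.7 0 0 0; 1 0 0 0.7 0 0 0"
}}

```text
clock: 19.4
ee_pos: [0.6101, -0.1282, 0.1332]
orientation: [[0.999, 0.04, 0.003], [0.04, -0.999, -0.0], [0.003, 0.001, -1.0]]
force: [-0.7, 0.4, 12.6]
gripper_width: -0.0003
finger_force: 6.2
```

{"name": "send_rows", "arguments": {
  "increments": "1 0 0 0.4 0 0 0; 1 0 0 0.7 0 0 0; 1 0 0 0.7 0 0 0"
}}

```text
clock: 19.7
ee_pos: [0.6094, -0.1281, 0.131]
orientation: [[0.999, 0.04, 0.001], [0.04, -0.999, -0.0], [0.001, 0.0, -1.0]]
force: [-0.2, 0.7, -0.2]
gripper_width: -0.0001
finger_force: 0.0
```

{"name": "send_rows", "arguments": {
  "increments": "1 0 0 0.4 0 0 0; 1 0 0 0.7 0 0 0; 1 0 0 0.7 0 0 0"
}}

```text
clock: 20.0
ee_pos: [0.6088, -0.1281, 0.1299]
orientation: [[0.999, 0.04, -0.0], [0.04, -0.999, 0.0], [-0.0, -0.0, -1.0]]
force: [-1.2, 0.5, 3.6]
gripper_width: -0.0003
finger_force: 1.8
```

{"name": "send_rows", "arguments": {
  "increments": "1 0 0 0.4 0 0 0; 1 0 0 0.7 0 0 0; 1 0 0 0.7 0 0 0"
}}

```text
clock: 20.3
ee_pos: [0.6088, -0.1281, 0.1298]
orientation: [[0.999, 0.04, 0.0], [0.04, -0.999, -0.0], [0.0, 0.0, -1.0]]
force: [-3.2, 0.9, 8.1]
gripper_width: -0.0001
finger_force: 4.4
```

Third clip is at its firm stop (0.1298). Last is clip (-x,+y).

{"name": "send_rows", "arguments": {
  "increments": "1 0 0 -25 0 0 0; 1 -10 -10 -50 0 0 0; 1 -35 -45 -50 0 0 0; 1 -50 -90 -50 0 0 0; 1 -66 -134 -50 0 0 0; 1 -66 -134 -50 0 0 0; 1 -66 -134 -25 0 0 0; 1 -66 -134 -25 0 0 0; 1 -66 -134 -25 0 0 0"
}}

```text
clock: 21.2
ee_pos: [0.5375, 0.0028, 0.154]
orientation: [[0.999, 0.04, -0.001], [0.04, -0.999, -0.0], [-0.001, 0.0, -1.0]]
force: [0.6, 0.9, 0.3]
gripper_width: -0.0004
finger_force: 0.0
```

```bash
python3 - <<'E'
from h import *
s=arm.read_state(); print(s['clock'],s['ee_pos'],s['force'],s['joint_pos'][5])
a=arm.snapshot('side')[180:420,160:420]; w=arm.snapshot('wrist')
cv2.imwrite('pics/5.png',np.hstack([cv2.resize(a,(390,360)),cv2.copyMakeBorder(cv2.resize(w,(400,300)),0,60,0,0,0)]))
E
```

```text
21.2 [0.53749457 0.00282802 0.15403893] [0.57821471 0.88785332 0.33592668] 3.1071429805148103
```

View pics/5.png

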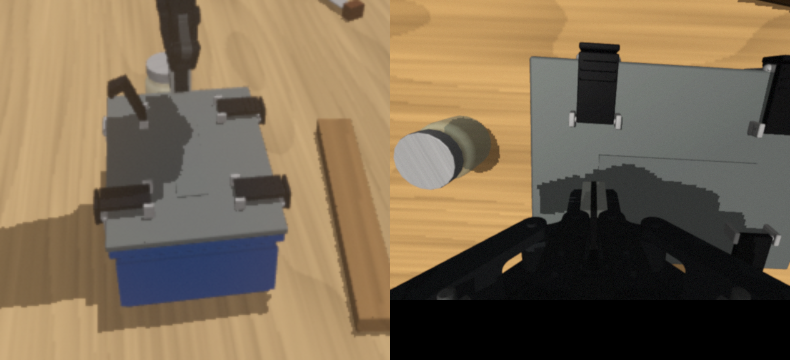

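Three clips lie flat, at (243,105), (125,200) and (260,190) in the side view. The last one still stands at (128,100).

{"name": "send_rows", "arguments": {
  "increments": "1 -10 0 0 0 0 0; 1 -20 -1 0 0 0 0; 1 -26 -1 0 0 0 0; 1 -32 -2 0 0 0 0; 1 -38 -2 0 0 0 0; 1 -44 -2 0 0 0 0; 1 -50 -3 0 0 0 0; 1 -56 -3 0 0 0 0; 1 -61 -3 1 0 0 0; 1 -66 -4 4 0 0 0; 1 -70 -4 7 0 0 0; 1 -74 -4 10 0 0 0; 1 -74 -4 12 0 0 0"
}}

```text
clock: 22.6
ee_pos: [0.4629, 0.0041, 0.1418]
orientation: [[0.999, 0.04, -0.001], [0.04, -0.999, -0.0], [-0.001, -0.0, -1.0]]
force: [-0.3, 0.3, 0.1]
gripper_width: 0.0
finger_force: 0.1
```

{"name": "send_rows", "arguments": {
  "increments": "1 0 0 0.7 0 0 0; 1 0 0 1.4 0 0 0; 1 0 0 2 0 0 0"
}}

```text
clock: 22.9
ee_pos: [0.4639, 0.0041, 0.1402]
orientation: [[0.999, 0.04, 0.0], [0.04, -0.999, 0.0], [0.0, 0.0, -1.0]]
force: [-1.6, 0.3, -0.6]
gripper_width: 0.0002
finger_force: 0.1
```

{"name": "send_rows", "arguments": {
  "increments": "1 0 0 0.5 0 0 0; 1 0 0 1 0 0 0; 1 0 0 1.5 0 0 0"
}}

```text
clock: 23.2
ee_pos: [0.4638, 0.0041, 0.1387]
orientation: [[0.999, 0.04, 0.0], [0.04, -0.999, 0.0], [0.0, 0.0, -1.0]]
force: [-0.8, 1.0, 0.2]
gripper_width: 0.0001
finger_force: 0.1
```

{"name": "send_rows", "arguments": {
  "increments": "1 0 0 0.5 0 0 0; 1 0 0 1 0 0 0; 1 0 0 1.5 0 0 0"
}}

```text
clock: 23.5
ee_pos: [0.4637, 0.0042, 0.1372]
orientation: [[0.999, 0.04, 0.0], [0.04, -0.999, -0.0], [0.0, 0.0, -1.0]]
force: [0.4, 0.6, -0.4]
gripper_width: -0.0002
finger_force: 0.0
```

{"name": "send_rows", "arguments": {
  "increments": "1 0 0 0.4 0 0 0; 1 0 0 0.8 0 0 0; 1 0 0 1 0 0 0"
}}

```text
clock: 23.8
ee_pos: [0.4637, 0.0041, 0.1362]
orientation: [[0.999, 0.04, 0.0], [0.04, -0.999, -0.0], [0.0, 0.0, -1.0]]
force: [0.1, -0.8, -0.2]
gripper_width: 0.0005
finger_force: 0.0
```

{"name": "send_rows", "arguments": {
  "increments": "1 0 0 0.4 0 0 0; 1 0 0 0.7 0 0 0; 1 0 0 0.8 0 0 0"
}}

```text
clock: 24.1
ee_pos: [0.4636, 0.0042, 0.1354]
orientation: [[0.999, 0.04, 0.0], [0.04, -0.999, 0.0], [0.0, -0.0, -1.0]]
force: [0.4, -0.1, 0.1]
gripper_width: -0.0
finger_force: 0.0
```

{"name": "send_rows", "arguments": {
  "increments": "1 0 0 0.5 0 0 0; 1 0 0 1 0 0 0; 1 0 0 1.3 0 0 0"
}}

```text
clock: 24.4
ee_pos: [0.4636, 0.0041, 0.1341]
orientation: [[0.999, 0.04, 0.0], [0.04, -0.999, -0.0], [0.0, 0.0, -1.0]]
force: [-0.7, 0.7, 2.6]
gripper_width: -0.0
finger_force: 0.8
```

{"name": "send_rows", "arguments": {
  "increments": "1 0 0 0.4 0 0 0; 1 0 0 0.8 0 0 0; 1 0 0 1 0 0 0"
}}

```text
clock: 24.7
ee_pos: [0.4636, 0.0041, 0.1335]
orientation: [[0.999, 0.04, 0.0], [0.04, -0.999, 0.0], [0.0, 0.0, -1.0]]
force: [-2.8, -0.8, 6.7]
gripper_width: -0.0
finger_force: 3.5
```

{"name": "send_rows", "arguments": {
  "increments": "1 0 0 0.4 0 0 0; 1 0 0 0.7 0 0 0; 1 0 0 0.8 0 0 0"
}}

```text
clock: 25.0
ee_pos: [0.4635, 0.0042, 0.133]
orientation: [[0.999, 0.04, 0.0], [0.04, -0.999, 0.0], [0.0, -0.0, -1.0]]
force: [-3.9, -0.1, 11.7]
gripper_width: -0.0001
finger_force: 5.4
```

Lip onset is near 0.134, so the stop should be near 0.1265.

{"name": "send_rows", "arguments": {
  "increments": "1 0 0 0.4 0 0 0; 1 0 0 0.8 0 0 0; 1 0 0 0.8 0 0 0"
}}

```text
clock: 25.3
ee_pos: [0.4634, 0.0041, 0.1324]
orientation: [[0.999, 0.04, 0.0], [0.04, -0.999, 0.0], [0.0, -0.0, -1.0]]
force: [-5.4, -0.1, 14.1]
gripper_width: -0.0
finger_force: 6.5
```

{"name": "send_rows", "arguments": {
  "increments": "1 0 0 0.4 0 0 0; 1 0 0 0.7 0 0 0; 1 0 0 0.7 0 0 0"
}}

```text
clock: 25.6
ee_pos: [0.4632, 0.0041, 0.1318]
orientation: [[0.999, 0.04, 0.0], [0.04, -0.999, 0.0], [0.0, 0.0, -1.0]]
force: [-6.0, -0.3, 15.6]
gripper_width: -0.0003
finger_force: 7.3
```

{"name": "send_rows", "arguments": {
  "increments": "1 0 0 0.4 0 0 0; 1 0 0 0.7 0 0 0; 1 0 0 0.7 0 0 0"
}}

```text
clock: 25.9
ee_pos: [0.4631, 0.0042, 0.1311]
orientation: [[0.999, 0.04, -0.0], [0.04, -0.999, 0.0], [-0.0, -0.0, -1.0]]
force: [-6.7, 0.7, 17.0]
gripper_width: 0.0
finger_force: 7.9
```

{"name": "send_rows", "arguments": {
  "increments": "1 0 0 0.4 0 0 0; 1 0 0 0.7 0 0 0; 1 0 0 0.7 0 0 0"
}}

```text
clock: 26.2
ee_pos: [0.4628, 0.0042, 0.1301]
orientation: [[0.999, 0.04, -0.001], [0.04, -0.999, 0.0], [-0.001, -0.0, -1.0]]
force: [-7.0, 0.1, 13.2]
gripper_width: 0.0001
finger_force: 5.8
```

{"name": "send_rows", "arguments": {
  "increments": "1 0 0 0.4 0 0 0; 1 0 0 0.7 0 0 0; 1 0 0 0.7 0 0 0"
}}

```text
clock: 26.5
ee_pos: [0.4632, 0.0041, 0.1288]
orientation: [[0.999, 0.04, -0.0], [0.04, -0.999, -0.0], [-0.0, 0.0, -1.0]]
force: [-0.9, 0.7, 0.4]
gripper_width: -0.0002
finger_force: 0.4
```

{"name": "send_rows", "arguments": {
  "increments": "1 0 0 0.4 0 0 0; 1 0 0 0.7 0 0 0; 1 0 0 0.7 0 0 0"
}}

```text
clock: 26.8
ee_pos: [0.4639, 0.0041, 0.1279]
orientation: [[0.999, 0.04, 0.0], [0.04, -0.999, -0.0], [0.0, 0.0, -1.0]]
force: [-0.5, 0.8, 0.6]
gripper_width: 0.0001
finger_force: 0.0
```

{"name": "send_rows", "arguments": {
  "increments": "1 0 0 0.4 0 0 0; 1 0 0 0.8 0 0 0; 1 0 0 0.8 0 0 0"
}}

```text
clock: 27.1
ee_pos: [0.4637, 0.0041, 0.1271]
orientation: [[0.999, 0.04, 0.0], [0.04, -0.999, -0.0], [0.0, 0.0, -1.0]]
force: [0.3, 0.1, 0.7]
gripper_width: 0.0001
finger_force: 0.0
```

{"name": "send_rows", "arguments": {
  "increments": "1 0 0 0.4 0 0 0; 1 0 0 0.7 0 0 0; 1 0 0 0.7 0 0 0"
}}

```text
clock: 27.4
ee_pos: [0.4637, 0.0041, 0.1265]
orientation: [[0.999, 0.04, 0.0], [0.04, -0.999, -0.0], [0.0, 0.0, -1.0]]
force: [0.4, 0.6, -1.2]
gripper_width: 0.0001
finger_force: 0.0
```

{"name": "send_rows", "arguments": {
  "increments": "1 0 0 0.4 0 0 0; 1 0 0 0.8 0 0 0; 1 0 0 0.8 0 0 0"
}}

```text
clock: 27.7
ee_pos: [0.4637, 0.0041, 0.1263]
orientation: [[0.999, 0.04, 0.001], [0.04, -0.999, -0.0], [0.001, 0.0, -1.0]]
force: [-2.5, -0.1, 8.2]
gripper_width: -0.0
finger_force: 4.1
```

{"name": "send_rows", "arguments": {
  "increments": "1 0 0 0.3 0 0 0; 1 0 0 0.6 0 0 0; 1 0 0 0.6 0 0 0"
}}

```text
clock: 28.0
ee_pos: [0.4637, 0.0041, 0.1263]
orientation: [[0.999, 0.04, 0.001], [0.04, -0.999, -0.0], [0.001, 0.0, -1.0]]
force: [-5.2, -0.8, 14.4]
gripper_width: -0.0002
finger_force: 7.5
```

The fourth clip is at its firm stop (0.1263). I'll lift clear and check.

{"name": "send_rows", "arguments": {
  "increments": "1 0 0 -30 0 0 0; 1 0 0 -80 0 0 0; 1 0 0 -120 0 0 0; 1 -60 0 -150 0 0 0; 1 -100 0 -150 0 0 0; 1 -100 0 -150 0 0 0; 1 -100 0 -150 0 0 0; 1 -100 0 -150 0 0 0"
}}

```text
clock: 28.8
ee_pos: [0.3645, 0.0002, 0.2752]
orientation: [[0.999, 0.04, 0.001], [0.04, -0.999, 0.0], [0.001, 0.0, -1.0]]
force: [1.0, -0.9, -0.5]
gripper_width: 0.0
finger_force: 0.0
```

```bash
python3 - <<'E'
from h import *
s=arm.read_state(); print(s['clock'],s['ee_pos'],s['force'],abs(s['qd']).max())
a=arm.snapshot('side')[180:420,160:420]; t=arm.snapshot('top')[140:360,230:470]
cv2.imwrite('pics/6.png',np.hstack([cv2.resize(a,(390,360)),cv2.resize(t,(392,360))]))
E
```

```text
28.8 [3.64534633e-01 1.64123504e-04 2.75169617e-01] [ 0.98526973 -0.86321883 -0.52847187] 0.023916068412402857
```

View pics/6.png

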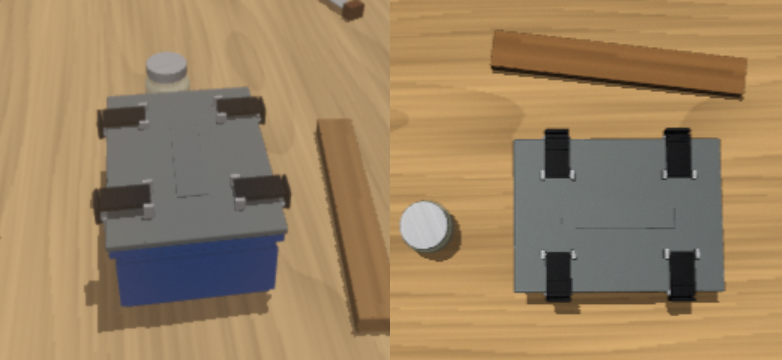

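All four clips lie flat over the rim, at (557,152), (678,152), (558,276) and (682,276) in the top view. The jar and batten are undisturbed, and the arm is clear.

```bash
python3 -c "
from workcell import arm
print(arm.finish_job())"
```

```text
the job is handed in; nothing more can be done
None
```

All four clips are pressed to their firm stops in opposite-corner order, every force reading stayed under 25 N (highest about 24.5 N, on the lid), the arm is clear, and the job was handed in at about 29 s; no verdict came back.

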